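# Pop open the touch-latch gouge cabinet

### The arm

A 6-joint arm with a two-finger parallel gripper is mounted at the origin on the work surface. World frame = base frame: x ahead of the robot, y to its left, z up, the work surface at z = 0. Lengths are in mm, angles in degrees, forces in N, time in s.
With the tool pointing down it reaches from about 275 to 750 mm from the base axis. Payload 10.2 kg.
Tool frame: the origin (TCP) lies on the mounting face of the last link; the fingertips stand 166 mm ahead of it and the grasp point (between the pads) lies 147 mm ahead of it; z points along the fingers, y is the line along which they close (so a half turn about z gives the same grasp; the last joint's range is limited). The gripper opens to 88 mm and grips with 3 to 60 N. Pads are 18 mm wide; open, the fingers measure 123 mm over their backs; the gripper's body (75 mm by 187 mm) begins 45 mm behind the grasp point.
Start: joints at [-80.466, 17.928, 85.812, -0, 76.261, -12.8], TCP at [199.49, -485.63, 404.72] pointing down, gripper open.
Joint ranges: [-168.41, 168.41], [-55.51, 124.54], [10.69, 146.95], [-70.63, 250.63], [1, 178], [-165.06, 165.06]. Speed limits (degrees/s): [136.94, 136.94, 172.46, 180, 180, 180].

### API

Orientations are given as [roll, pitch, yaw] about the fixed x, y, z axes, in that order (R = Rz(yaw) Ry(pitch) Rx(roll)).
In Python, from workcell import arm gives the robot as it stands. The module is installed in compiled form; this text tells all that it offers. Calls block until the motion is done:
- arm.goto(position, orientation): joint-space move of the TCP to a pose.
- arm.move_straight(position, ori=None, feed=150): straight line of the TCP; ori=None keeps the orientation; feed is the mean speed in mm/s.
- arm.goto_joints(angles): joint-space move.
- arm.move_gripper(opening, force=None): finger opening in mm; force is the grip in N (None keeps the last); returns when the fingers have stopped.
- arm.sleep(seconds).
- arm.solve_ik(position, orientation): joint angles nearest the present ones, or None.
- arm.capture(name): name is "side" or "top"; returns a dict with "pixels" (420x560x3 uint8, red, green, blue), "range_z" (420x560 float32, mm along the optical axis (not along the pixel's ray), 0 where there is no reading), "intrinsics" (3x3 intrinsics, pixels), "extrinsics" (4x4, takes a point from world to camera coordinates). Camera axes: x right, y down, z forward; pixel columns grow to the right and rows downward; lengths in mm; the calibration is good to about 2 mm. A picture is of the moment at which its call begins.
A pose or a line that the arm cannot do raises arm.Unreachable and nothing moves.
- arm.close_job(): hands the job in; it is judged then, once.
Readings, each from a call of its own:
- arm.current_time(): time.
- arm.current_joint_positions(): joint angles.
- arm.current_joint_velocities(): joint speeds.
- arm.current_joint_efforts(): joint torques, N m.
- arm.current_position(): TCP position.
- arm.current_orientation(): TCP orientation.
- arm.current_force(): force on the tool from outside, world axes, zero at the start.
- arm.current_ft_torque(): the same for the moment, N m.
- arm.current_width(): finger opening in mm.
- arm.current_grip_force(): force on a finger pad.
Only numpy, scipy, OpenCV 4.12 (cv2) and the standard library are available. Lean on these libraries where they do the work, as an engineer would, in place of code of your own. Each camera call takes 0.05 s, during which the arm holds its last target. There are 200 camera calls.

### The job

Two small handleless cabinets with touch latches stand on the carver's bench. Gently press the door of the wider one in near its free edge (the one away from the hinges), let it spring ajar, then reach behind it with the fingertips and push it open to about a right angle so the gouges inside can be reached, and leave it there. Do not pinch the door, keep the narrow cabinet shut, and leave the tools and other things on the bench where they are.

Things in the scene. Friction and masses are not known exactly. Their poses are not given: they have to be found in the camera images.
- wide_cabinet: the wide cabinet: plywood box, fixed to the bench, 200 mm wide (its y), 160 mm deep (its x), 160 mm tall, origin under its centre; its front faces its own -x (towards the robot). One upright pale wooden door, no handle, covers the whole front.
- wide_door (a joint): angle of the wide cabinet's door, rad: 0 shut, positive as it swings out, 1.57 square to the front, stop at 1.75; pressed inwards it goes negative (stop about -0.054). In the rules wide_door_c3 is its outer face, wide_door_c2 its inner face.
- wide_press (a point): point on the wide door's outer face, 30 mm from its free edge, 46 mm below its top, over the touch latch; moves with the door. Pushed towards the cabinet here (its +x) with 3 to 5 N the door goes in up to 9 mm; the catch lets go after about 5 mm. When the finger draws back a spring throws the door ajar to about 0.5 rad; then it stays where it is left (hinge friction 0.2 N at the edge).
- wide_edge (a point): top corner of the wide door's inner face at its free edge (the cabinet's -y end), 156 mm above the bench. Door: 196 mm wide, 16 mm thick, from 4 to 156 mm above the bench; shut, its inner face stands 12 mm in front of the cabinet's box.
- wide_hinge (a point): on the wide door's vertical hinge line (the cabinet's +y end, plane of the door's inner face), 156 mm above the bench. The free edge lies 196 mm from it.
- narrow_cabinet: the narrow cabinet: plywood box, fixed to the bench, 120 mm wide (its y), 160 mm deep (its x), 160 mm tall, origin under its centre; its front faces its own -x (towards the robot). One upright pale wooden door, no handle, covers the whole front.
- narrow_door (a joint): angle of the narrow cabinet's door, rad: 0 shut, positive as it swings out, 1.57 square to the front, stop at 1.75; pressed inwards it goes negative (stop about -0.105).
- gouge_mid: carving gouge lying on the bench, 250 mm long, handle 28 mm thick, turned wood and steel; origin under its middle
- gouge_side: the same kind of gouge, dark handle, at the side of the bench
- stone: sharpening stone in a wooden holder, 160 x 50 x 34 mm, stands on the bench between the cabinets; origin under its centre
- mallet: carver's round mallet standing on its head, 92 mm across, 240 mm tall; origin under its centre
- glue: white glue bottle, 60 mm across, 150 mm tall; origin under its centre
- brush: bench brush lying on the bench; origin under its middle
- wax: small wax jar, 52 mm across, 35 mm tall, standing on top of the narrow cabinet towards the back; origin under its centre
Things that resemble listed ones, but are neither listed nor needed, are in the scene too. Leave any turquoise look-alike of the narrow_cabinet alone.

How it is judged:
By the outcome, as a careful person would: the job done as asked, in the order asked, and still so for the second after the job is handed in, with the robot touching nothing.
It also fails if it takes over 48 s, if anything falls off the work surface, if the arm or the gripper's body presses on something with over 40 N, if the wrist force passes 120 N, or if a joint passes its speed limit or range.

## Working session

There is one attempt and no reset: what is moved stays moved. The work goes in short steps, each a Python script; the robot and the scene stay as the last script left them, time stands still between calls to the robot, and variables do not carry over. Pictures are saved under pics/ and viewed, at most 10 in all, crops included, and the job is handed in when it is done.

```bash
mkdir -p pics; cat > h.py <<'E'
from workcell import arm
import numpy as np, cv2
def snap(cam,name):
    d=arm.capture(cam); np.savez('pics/'+name+'.npz',**d)
    cv2.imwrite('pics/'+name+'.png',cv2.resize(d['pixels'][:,:,::-1],(784,588))); return d
def world(d):
    K=d['intrinsics'];T=np.linalg.inv(d['extrinsics']);z=d['range_z'].astype(float)
    v,u=np.mgrid[:z.shape[0],:z.shape[1]]
    P=np.stack([(u-K[0,2])/K[0,0]*z,(v-K[1,2])/K[1,1]*z,z],-1)
    W=P@T[:3,:3].T+T[:3,3]; W[z==0]=np.nan; return W
E
python3 - <<'E'
from h import *
for c in('top','side'):
    d=snap(c,c+'0');print(c,np.linalg.inv(d['extrinsics'])[:3].round(2).tolist(),d['intrinsics'].tolist())
print(arm.current_time())
E
```

```text
top [[0.02, -0.98, 0.2, 224.2], [-1.0, -0.02, -0.01, 13.48], [0.01, -0.2, -0.98, 1501.31]] [[455.0086889132906, 0.0, 277.7423102766256], [0.0, 455.0086889132906, 206.63162926961377], [0.0, 0.0, 1.0]]
side [[-0.2, -0.93, 0.32, -19.11], [-0.98, 0.19, -0.06, 130.2], [-0.0, -0.33, -0.94, 1661.26]] [[516.3689790156186, 0.0, 275.42579568549587], [0.0, 516.3689790156186, 209.58545604492133], [0.0, 0.0, 1.0]]
0.1
```

View pics/top0.png

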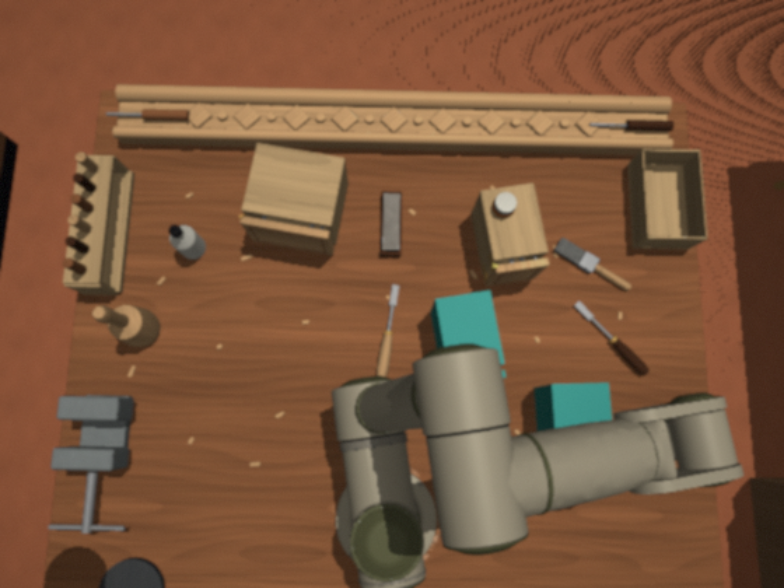

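View pics/side0.png

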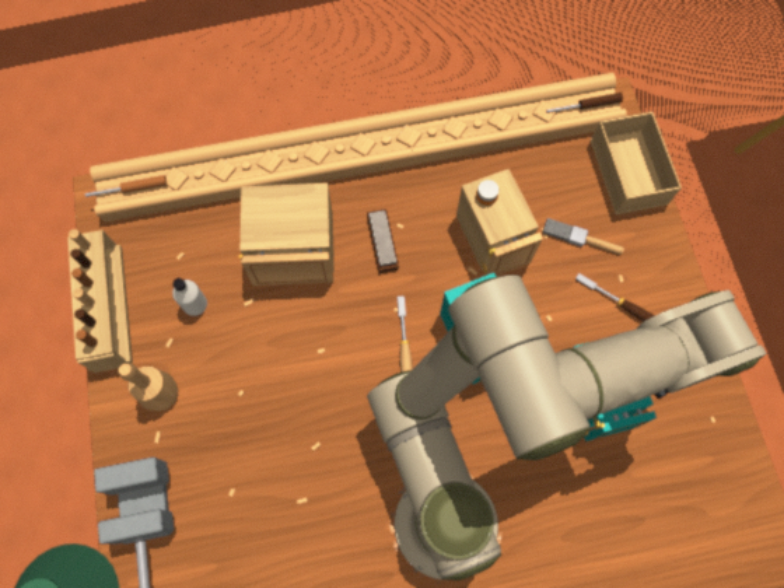

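The top picture shows the wide cabinet at about (295,190), with its door's free edge at about (328,232). The stone is at (391,222), gouge_mid at (390,330), and the turquoise look-alikes at (468,325) and (575,400). Next I'll fit the cabinet pose from depth.

```bash
python3 - <<'E'
from h import *
for c in('top','side'):
    d=dict(np.load(f'pics/{c}0.npz'));W=world(d)
    u0,u1,v0,v1=(160,255,90,190) if c=='top' else (160,245,120,210)
    S=W[v0:v1,u0:u1].reshape(-1,3);m=(S[:,2]>148)&(S[:,2]<172);T=S[m]
    print(c,len(T),np.nanmedian(T[:,2]))
    r=cv2.minAreaRect(T[:,:2].astype(np.float32));print(r,cv2.boxPoints(r).round(1).tolist())
    print('z hist',np.histogram(T[:,2],bins=12))
W=world(dict(np.load('pics/top0.npz')))
for n,(u,v) in dict(stone=(391,222),stoneS=(391,254),gm_tip=(394,287),gm_end=(383,375),glue=(177,231),mallet=(102,312),wax=(505,203),tq1=(468,320),moulding=(290,140),brush=(575,250),ncFL=(487,268)).items():
    print(n,W[int(v/1.4),int(u/1.4)].round(0))
E
```

```text
top 3608 160.00090792260403
((715.1676025390625, 225.4664306640625), (202.15347290039062, 191.5267791748047), 81.0826416015625) [[604.9000244140625, 140.5], [794.0999755859375, 110.80000305175781], [825.4000244140625, 310.5], [636.2000122070312, 340.20001220703125]]
z hist (array([ 31,  48,  93, 234, 464, 757, 835, 652, 366,  98,  26,   4]), array([148.09374101, 150.01298861, 151.93223622, 153.85148382,
       155.77073143, 157.68997904, 159.60922664, 161.52847425,
       163.44772185, 165.36696946, 167.28621707, 169.20546467,
       171.12471228]))
side 3254 158.33507473431234
((709.5693359375, 223.07351684570312), (201.42886352539062, 197.7960205078125), 80.4743423461914) [[595.4000244140625, 140.10000610351562], [790.4000244140625, 107.4000015258789], [823.7999877929688, 306.0], [628.7000122070312, 338.79998779296875]]
z hist (array([ 52, 112, 224, 404, 580, 670, 555, 368, 189,  80,  15,   5]), array([148.16890488, 150.06135042, 151.95379596, 153.84624151,
       155.73868705, 157.63113259, 159.52357813, 161.41602367,
       163.30846921, 165.20091475, 167.0933603 , 168.98580584,
       170.87825138]))
stone [685.   3.  36.]
stoneS [608.   2.  25.]
gm_tip [528.  -7.  15.]
gm_end [322.  16.  29.]
glue [614. 471. 158.]
mallet [422. 581. 238.]
wax [ 681. -239.  194.]
tq1 [ 431. -163.  167.]
moulding [881. 252.  50.]
brush [ 630. -440.   18.]
ncFL [ 570. -220.   62.]
```

```bash
cat >> h.py <<'E'
from scipy.spatial.transform import Rotation as Ro
th=np.radians(-9.0); ax=np.array([np.cos(th),np.sin(th),0]); ay=np.array([-np.sin(th),np.cos(th),0]); Z=np.array([0,0,1.])
C=np.array([715.2,225.5,0])+14*ax
def L(x,y,z): return C+x*ax+y*ay+z*Z      # cabinet frame -> world
def pose(tip,d,y):                         # tip point, tool direction, finger-closing direction
    d=d/np.linalg.norm(d); y=y-d*(y@d); y/=np.linalg.norm(y)
    return (tip-166*d).tolist(), Ro.from_matrix(np.c_[np.cross(y,d),y,d]).as_euler('xyz',degrees=True).tolist()
E
python3 - <<'E'
from h import *
print('press',L(-108,-68,110),'edge',L(-92,-98,156),'hinge',L(-92,98,156))
for t in (20,30,45):
  for s in (1,-1):
    d=np.cos(np.radians(t))*ax-np.sin(np.radians(t))*Z
    for tip in (L(-168,-68,108),L(-98,-68,108),L(-300,-68,250)):
        p,o=pose(tip,d,s*ay); q=arm.solve_ik(p,o); print(t,s,np.round(p),None if q is None else np.round(q))
for a in(30,60,88):
  a=np.radians(a);u=-np.sin(a)*ax-np.cos(a)*ay;n=np.cos(a)*ax-np.sin(a)*ay
  tip=L(-92,98,110)+165*u+15*n
  for s in(1,-1):
    p,o=pose(tip,-Z,s*u);q=arm.solve_ik(p,o);print('open',np.round(tip),None if q is None else np.round(q))
E
```

```text
press [611.71975236 173.04203255 110.        ] edge [622.82973186 140.90843089 156.        ] hinge [653.49088701 334.49534565 156.        ]
20 1 [398. 207. 165.] [ 17.  33. 122. 213.  48.  76.]
20 1 [468. 196. 165.] [ 13.  36. 113. 211.  42.  74.]
20 1 [268. 227. 307.] [ 29.   3. 131. 245.  40.  46.]
20 -1 [398. 207. 165.] [  17.   33.  122.  213.   48. -104.]
20 -1 [468. 196. 165.] [  13.   36.  113.  211.   42. -106.]
20 -1 [268. 227. 307.] [  29.    3.  131.  245.   40. -134.]
30 1 [410. 205. 191.] [ 16.  28. 120. 222.  32.  65.]
30 1 [480. 194. 191.] [ 12.  32. 111. 222.  28.  62.]
30 1 [280. 226. 333.] None
30 -1 [410. 205. 191.] [  16.   28.  120.  222.   32. -115.]
30 -1 [480. 194. 191.] [  12.   32.  111.  222.   28. -118.]
30 -1 [280. 226. 333.] None
45 1 [437. 201. 225.] None
45 1 [506. 190. 225.] None
45 1 [306. 221. 367.] [ 23.  -2. 119. -46.  31. -25.]
45 -1 [437. 201. 225.] None
45 -1 [506. 190. 225.] None
45 -1 [306. 221. 367.] [ 23.  -2. 119. -46.  31. 155.]
open [561. 197. 110.] [  8.  34.  82.  -0.  64. 137.]
open [561. 197. 110.] [  8.  34.  82.  -0.  64. -43.]
open [505. 261. 110.] None
open [505. 261. 110.] [16. 31. 87. -0. 62. -5.]
open [488. 340. 110.] [  24.   34.   82.    0.   64. -149.]
open [488. 340. 110.] [24. 34. 82. -0. 64. 31.]
```

```bash
python3 - <<'E'
from h import *
t=np.radians(65); d=np.cos(t)*ax-np.sin(t)*Z
for s in(1,-1):
    for tip in (L(-230,-68,250),L(-168,-68,106),L(-108,-68,106),L(-300,-68,106)):
        p,o=pose(tip,d,s*ay); q=arm.solve_ik(p,o); print(s,np.round(p),np.round(o),None if q is None else np.round(q))
p,o=pose(L(-230,-68,250),d,-ay)
arm.goto(p,o); arm.move_gripper(0,10)
p,o=pose(L(-140,-68,106),d,-ay); arm.move_straight(p,o,feed=150)
arm.sleep(0.2)
print(arm.current_time(),arm.current_force(),arm.current_position(),arm.current_width())
snap('top','pre')
E
```

```text
1 [422. 203. 400.] [180.  25. 171.] [ 13.   8. 100. -12.  49. -62.]
1 [483. 193. 256.] [180.  25. 171.] [ 10.  25. 102. -16.  30. -59.]
1 [542. 184. 256.] [180.  25. 171.] [  8.  30.  93. -13.  33. -64.]
1 [353. 214. 256.] [180.  25. 171.] [ 17.  13. 119. -24.  27. -44.]
-1 [422. 203. 400.] [180. -25.  -9.] [ 13.   8. 100. -12.  49. 118.]
-1 [483. 193. 256.] [180. -25.  -9.] [ 10.  25. 102. -16.  30. 121.]
-1 [542. 184. 256.] [180. -25.  -9.] [  8.  30.  93. -13.  33. 116.]
-1 [353. 214. 256.] [180. -25.  -9.] [ 17.  13. 119. -24.  27. 136.]
5.4833 [-1.14765968 -0.51535455 -0.73067904] [510.71625971 189.1222173  256.98920163] 0.28732363152297263
```

View pics/pre.png

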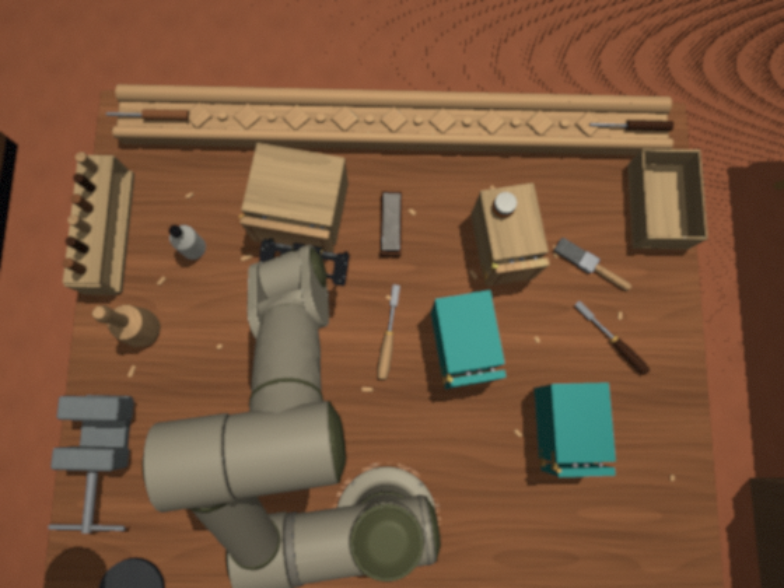

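The gripper stands in front of the door at about (305,260), and nothing has been disturbed. Now the press.

```bash
python3 - <<'E'
from h import *
def F(): return -np.mean([arm.current_force() for _ in range(5)],0)@ax
t=np.radians(65); d=np.cos(t)*ax-np.sin(t)*Z
f0=F(); x=-140; c=None; log=[]
arm.move_straight(pose(L(-124,-68,106),d,-ay)[0],feed=40); x=-124
while x<-98:
    x+=1; arm.move_straight(pose(L(x,-68,106),d,-ay)[0],feed=15); f=F()-f0
    log.append((x,round(float(f),2)))
    if c is None and f>1.5: c=x
    if f>5.5 or (c is not None and x-c>=7): break
print(f0,c,log,arm.current_time())
if c is not None:
    arm.move_straight(pose(L(x-150,-68,106),d,-ay)[0],feed=200)
    p=pose(L(x-150,-68,270),d,-ay)[0]
    try: arm.move_straight(p,feed=200)
    except arm.Unreachable: print('unreach')
    snap('top','ajar'); print(arm.current_time(),arm.current_force())
E
```

```text
-0.2679726273263131 -117 [(-123, 0.31), (-122, -0.0), (-121, 0.02), (-120, -0.19), (-119, 0.5), (-118, 1.1), (-117, 2.53), (-116, 3.81), (-115, 4.22), (-114, 3.47), (-113, 4.01), (-112, 3.1), (-111, 2.66), (-110, 3.0)] 9.5833
11.5 [-0.01009113 -0.38613091 -0.28208504]
```

View pics/ajar.png

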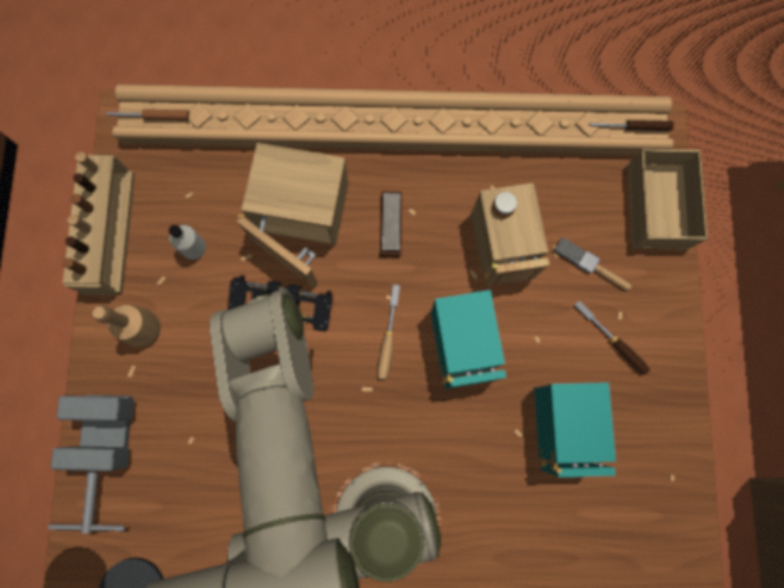

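The door is ajar at about 0.5 rad, running from (240,218) to (312,283). Grey objects show behind it at (263,228) and (307,257), so I'll look closer.

```bash
python3 - <<'E'
from h import *
d=arm.capture('side'); np.savez('pics/s1.npz',**d)
t=dict(np.load('pics/ajar.npz'));a=t['pixels'][140:210,160:240,::-1];b=d['pixels'][150:220,165:245,::-1]
cv2.imwrite('pics/crop.png',np.hstack([cv2.resize(i,(400,350),interpolation=cv2.INTER_CUBIC) for i in(a,b)]))
W=world(t)
for u,v in((263,228),(260,225),(307,253),(302,258),(313,252),(296,258),(240,218),(312,280),(275,248),(300,243)):print(u,v,W[int(v/1.4),int(u/1.4)].round(0), [((W[int(v/1.4),int(u/1.4)]-C)@k).round() for k in(ax,ay)])
S=W[150:205,168:228].reshape(-1,3);q=S-C;xl=q@ax;yl=q@ay
m=(S[:,2]>146)&(S[:,2]<168)&(xl<-88)
P=np.c_[xl,yl][m];r=cv2.minAreaRect(P.astype(np.float32));print(m.sum(),r,cv2.boxPoints(r).round().tolist())
E
```

```text
263 228 [636. 291. 130.] [np.float64(-103.0), np.float64(53.0)]
260 225 [675. 320.  23.] [np.float64(-69.0), np.float64(87.0)]
307 253 [615. 206.  -3.] [np.float64(-110.0), np.float64(-35.0)]
302 258 [573. 204. 107.] [np.float64(-151.0), np.float64(-44.0)]
313 252 [614. 192.  -1.] [np.float64(-109.0), np.float64(-49.0)]
296 258 [560. 209. 157.] [np.float64(-165.0), np.float64(-40.0)]
240 218 [648. 336. 160.] [np.float64(-97.0), np.float64(98.0)]
312 280 [529. 184.  72.] [np.float64(-191.0), np.float64(-70.0)]
275 248 [581. 256. 156.] [np.float64(-151.0), np.float64(9.0)]
300 243 [639. 224.  -2.] [np.float64(-89.0), np.float64(-13.0)]
357 ((-143.92591857910156, 15.685546875), (202.15185546875, 18.278778076171875), 62.66581726074219) [[-198.0, -70.0], [-182.0, -78.0], [-89.0, 101.0], [-106.0, 110.0]]
```

View pics/crop.png

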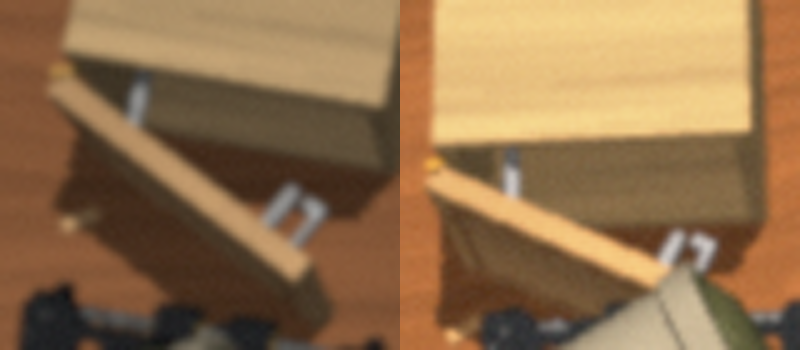

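The top picture shows the door's inner face 27° open. A two-prong latch part sits on it at r≈150–175 from the hinge, and a small stay at r≈45. I'll push at r≈108, between them, going in from above.

```bash
cat >> h.py <<'E'
def dp(adeg,r,off,z):
    a=np.radians(adeg);u=-np.sin(a)*ax-np.cos(a)*ay;n=np.cos(a)*ax-np.sin(a)*ay
    return pose(L(-92,98,z)+r*u+off*n,-Z,-u)
E
cat > open.py <<'E'
from h import *
R=108
arm.goto(*dp(27,R,28,230)); arm.move_straight(*dp(27,R,28,112),feed=120)
arm.sleep(.1); f0=np.array(arm.current_force()); print(f0,arm.current_time())
arm.move_straight(*dp(27,R,16,112),feed=60)
for a in range(29,90,6):
    arm.move_straight(*dp(a,R,10,112),feed=50)
    f=arm.current_force()-f0
    if np.linalg.norm(f)>6: print('force',a,f); break
print(a,f,arm.current_time())
arm.sleep(.2)
snap('top','op1'); snap('side','op1s'); print(arm.current_time())
E
python3 open.py
```

```text
[-0.75111227 -0.37138859 -0.81532056] 15.1917
89 [0.28425202 0.15675806 0.14130401] 19.6333
19.9333
```

View pics/op1.png

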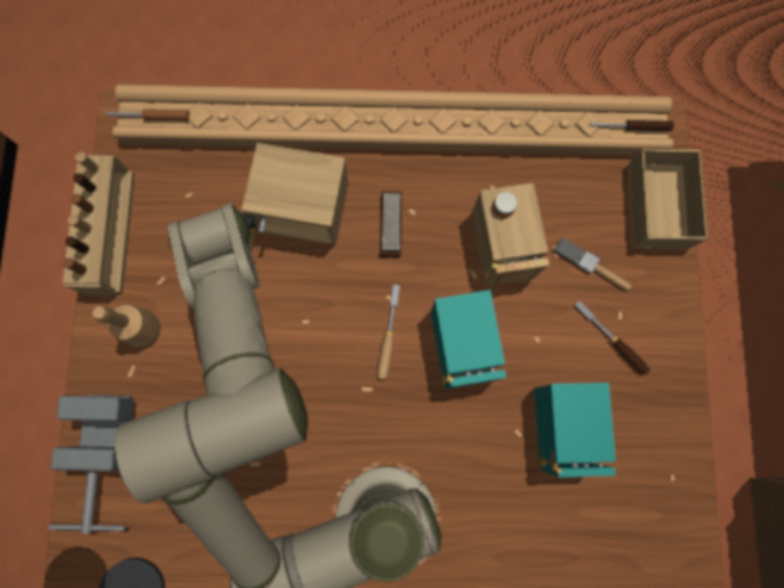

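The wrist hides the door, at about (235,240). I'll back off, lift clear, and look.

```bash
python3 - <<'E'
from h import *
arm.move_straight(*dp(89,108,35,112),feed=80)
arm.move_straight(*dp(89,108,35,270),feed=150)
arm.move_straight(*dp(89,108,260,270),feed=250)
arm.sleep(.2);t=snap('top','op2');print(arm.current_time())
W=world(t);S=W[130:270,140:240].reshape(-1,3);q=S-C;xl=q@ax;yl=q@ay
m=(S[:,2]>146)&(S[:,2]<168)&(xl<-100)&(xl>-310)&(yl>40)&(yl<180)
P=np.c_[xl,yl][m].astype(np.float32);r=cv2.minAreaRect(P);print(m.sum(),r,cv2.boxPoints(r).round().tolist())
E
```

```text
22.8917
369 ((-194.03701782226562, 108.27885437011719), (19.05732536315918, 187.35971069335938), 88.2130126953125) [[-288.0, 102.0], [-101.0, 96.0], [-100.0, 115.0], [-287.0, 121.0]]
```

View pics/op2.png

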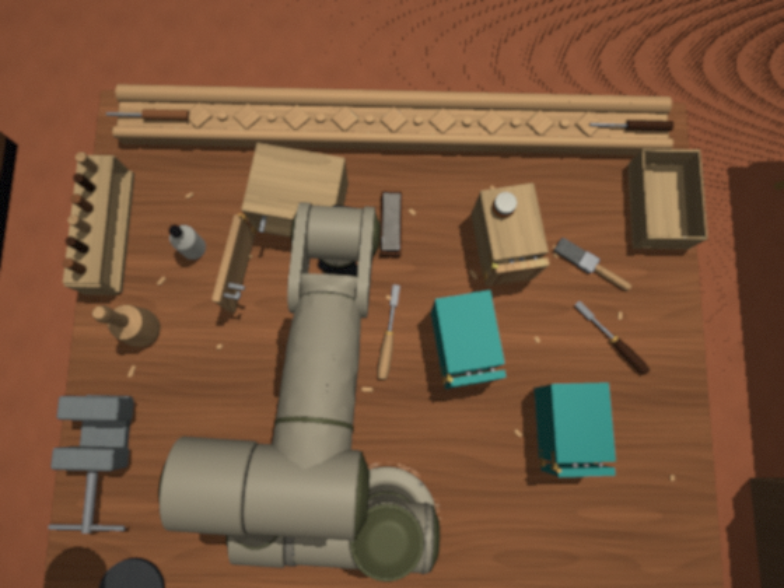

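The door runs from (240,216) to (219,300), which is 92° open. Both gouges, the stone, the bottle and the narrow cabinet look unmoved, and the arm is clear.

```bash
python3 -c "
from workcell import arm
print(arm.current_force(),arm.close_job())"
```

```text
the job is handed in; nothing more can be done
[ 0.24021082 -0.18782489 -0.77864632] None
```

I pressed the wide cabinet's door, let it spring ajar and pushed it open from behind to about 92°, then handed the job in at about 23 s with the arm clear; the narrow cabinet is still shut and nothing else looks moved.

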